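# Set the overhang gauge and hold the vial board out at its pointer

## Robot

A 6-joint arm with a two-finger parallel gripper is mounted at the origin on a cart in front of the work surface, level with it; the furniture and walls round the work are solid. World frame = base frame: x ahead of the robot, y to its left, z up, the work surface at z = 0. Lengths are in m, angles in degrees, forces in N, time in s.
With the tool pointing down it reaches from about 0.275 to 0.725 m from the base axis. Payload 15.9 kg.
Tool frame: the origin (TCP) lies midway between the tips of the shut fingers; the grasp point (between the pads) lies 19 mm behind it; z points along the fingers, y is the direction in which the jaws open and shut (so a half turn about z gives the same grasp; the last joint's range is limited). The gripper opens to 85 mm and grips with 20 to 120 N. Pads are 22 mm wide; open, the fingers measure 114 mm over their backs; the gripper's body (76 mm by 85 mm) begins 54 mm behind the grasp point. The pads swing forward as they close: fully open they stand 13 mm farther back than shut.
Start: joints at [71.505, 12.198, -1.971, 75.831, 0, 90], TCP at [0.159, 0.474, 0.231] pointing down, gripper open.
Joint ranges: [-170.91, 170.91], [-42.67, 98.43], [-65.05, 77.54], [-120.47, 116.71], [-90, 82.35], [-180, 180]. Speed limits (degrees/s): [108.29, 108.29, 136.94, 147.25, 180, 180].

## Interface

Orientations are given as [roll, pitch, yaw] about the fixed x, y, z axes, in that order (R = Rz(yaw) Ry(pitch) Rx(roll)).
In Python, from station import arm, cams gives the robot as it stands.
- The arm moves only by the tool arm_command, never from a script. Its argument "targets" is a list of rows, each a list of 3 entries, a list of its own where there are three numbers: the shift along the tool's x, y, z in m, then the turn, a rotation vector about the tool's x, y, z in degrees, then the finger opening in m, from 0 to 0.0854. A call has 1 to 8 rows; each row shifts and turns the commanded pose from where the row before left it, along the tool's axes as they then stand; what a row does not reach is not made up. A row lasts 1/12 s, in which the tool goes at most 41.7 mm and 7.16 degrees, less where a joint would pass 70% of its speed; a pose out of reach is approached as far as the arm can. A call is refused whole if a number of a shift passes 0.0417 or a number of a turn 7.16, either way. A call with a gripper value outside its range is refused whole. The fingers move at their own pace and stop on an object; "squeeze" is the grip in N (left out, the last holds). Time passes only in rows, so rows that do not move let the fingers close. It gives the time, the measured TCP pose, the force and the opening at its end, in the units of the state.
- arm.read_state(): the state, without advancing time (a new reading comes with each control period).
- cams.snapshot(name): name is "scene" or "top" or "wrist"; returns the picture (420x560x3 uint8, red, green, blue); there is no depth.
- cams.camera_params(name): a dict with "fx", "fy", "cx", "cy" (pixels), "pose" (4x4, takes a point from camera to world coordinates); the wrist camera has in their place "T_tool_cam" (4x4, takes a point from camera to tool coordinates, whose origin is the TCP and whose axes are the flange's). Camera axes: x right, y down, z forward; pixel columns grow to the right and rows downward; lengths in m; the calibration is good to about 2 mm. The wrist camera is an equidistant fisheye: a pixel r from the principal point sees the ray r / f radians off the axis. A picture is of the moment at which its call begins: read the wrist's pose just before it. camera_params takes no time and is no camera call.
- arm.hand_in(): hands the job in, once; it reports no verdict.
The state is a dict: "time": time; "q": joint angles; "dq": joint speeds; "joint_efforts": joint torques, N m; "eef_pos": TCP position; "ee_rot": TCP orientation; "contact_force": force on the tool from outside, world axes, zero at the start; "wrist_torque": the same for the moment, N m; "width": opening from 0.0 (shut) to 1.0 (fully open).
Only numpy, scipy, OpenCV 4.12 (cv2) and the standard library are available. Lean on these libraries where they do the work, as an engineer would, in place of code of your own. Each camera call takes 0.05 s, during which the arm holds its last target.

## Task

First set the overhang gauge: crank the black handwheel (clockwise seen from above; it takes several grasps) until the white collar on the gauge rod stands level with the black line of the yellow mark clip; this also moves the red pointer out. Then slide the loose wooden board that carries the vial rack outward along its bed, best by its blue handle post, until its white front edge is level with the red pointer. The board is nose-heavy and would tip if let go, so never let it tip, and finish while still holding it there, lying flat on the bed; leave the other things on the worktop where they are.

Things in the scene. Friction and masses are not known exactly. Their poses are not given: they have to be found in the camera images.
- stand: fixed grey stand; origin under the middle of its bed, on the worktop; y axis = outward sliding direction, z up. Bed: top at z = 60 mm, 112 mm wide (x), y -100 to +100 mm, low rails to z = 65 mm guide the board with 2.5 mm play. Gauge beam along x = +72 mm (robot side), all on it below z = 67 mm. Gearbox 120x90 mm, 50 mm high, handwheel axis at x +20, y -250 mm
- handwheel (a joint): angle of the black handwheel about its vertical axis (rad), 0 to 6.2; grows when turned clockwise seen from above, and every rad moves the gauge rod with collar and red pointer 12 mm outward (+y of the stand). It stays where it is left; stiff by about 0.1 to 0.2 N m
- wheel_center (a point): on the handwheel's axis, half-way up its rim: a black disc 56 mm in diameter, 24 mm high (12 mm above and below this point), free all round; the gearbox top is 26 mm below this point. A steel crank pin, 10 mm thick, stands on the disc 17 mm off the axis and ends 31 mm above this point
- index (a point): middle of the top of the white collar (14 mm long along the rod) with the black index line, on the gauge rod; it moves along the stand's y axis with the handwheel
- mark_clip: yellow clip fixed on the gauge beam, its axes parallel to those of the stand. Its black line lies at y = 0 of this frame; origin on the worktop plane, 72 mm beside the line of the collar (x)
- mark (a point): the point of the mark clip where index must come (collar's middle level with the black line, along the stand's y axis)
- pointer (a point): tip of the red pointer, beside the path of the board, half-way up the board; it moves with the collar and always lies 280 mm further along the stand's y axis than index (and 20.5 mm less in x). Axes as the stand's
- handle (a point): centre of the blue handle post, 22x22 mm and 36 mm high (18 mm above and below this point), fixed upright on the inner end of the board; it may be taken across x or y. Axes as the board's, z up
- board: loose wooden board 90x260x8 mm with handle post and blue vial rack (56x150x40 mm, screwed on), 0.35 to 0.65 kg in all; origin at the centre of its underside; y axis points outward, to the white front edge at +130 mm; handle post at y = -105 mm. Centre of mass about 15 mm outward of the origin: when that passes the bed's outer end, the board tips unless held
- front_edge (a point): end of the board's white front edge on the side of the red pointer, half-way up the board (x = +45, y = +130, z = 4 mm in the board's frame)
- beaker: clear plastic beaker, 76x80x98 mm, bystander, origin at the centre of its underside
- amber_bottle: brown glass reagent bottle with black cap, 60 mm wide, 125 mm tall, bystander, origin at the centre of its underside
- marker: white marker pen with blue cap, 126 mm long, 14 mm thick, lying flat, bystander, origin at the centre of its underside

How it is judged (in metres and radians):
On the way, in this order (a step that is already met when the one before it is completed fails the run):
1. the white collar stands level with the black line of the mark clip (y of index in the frame of mark_clip between -0.005 and 0.005 m), for 0.3 s.
2. the board's front edge is level with the red pointer, the board flat on the bed and held (y of front_edge in the frame of pointer between -0.008 and 0.008 m and angle between board's own z axis and vertical below 0.05 rad and z of board in the frame of stand between 0.056 and 0.066 m and contact force between the fingers and board above 0.5 N and contact force between board and stand above 0.3 N), for 0.3 s.
At the end, for the whole second after the job is handed in: Collar within 5 mm of the mark along the rod; front edge within 8 mm of the red pointer along the sliding direction; board flat on the bed (contact over 0.3 N, tilt under 0.05 rad, underside of its middle 56 to 66 mm above the worktop), still (under 20 mm/s), held by the fingers (over 0.5 N) (all of step 1 and all of step 2 and linear speed of board below 0.02 m/s); the arm keeps its last pose, push and grip.
It fails at once if the board tips by more than 0.12 rad (angle between board's own z axis and vertical above 0.12 rad).
It fails at once if a bystander is moved by more than 30 mm (distance of any of beaker, amber_bottle, marker from where it was at the start of the episode above 0.03 m).
It also fails if it takes over 54 s, if anything falls off the work surface, if the arm or the gripper's body presses on something with over 40 N, if the wrist force passes 120 N, or if a joint passes its speed limit or range.

## Working session

There is one attempt and no reset: what is moved stays moved. The work goes in short steps, Python scripts to look and compute and a tool call to move; the robot and the scene stay as the last step left them, time stands still between calls to the robot, and variables do not carry over. Pictures are saved under pics/ and viewed, and the job is handed in when it is done.

Besides the shell and the picture viewer there is one more tool, called after "Emit:" as a command line: name --argument value ..., lists and objects as JSON in quotes. arm_command: Moves the arm, as the interface text tells. Its arguments: {"type":"object","properties":{"targets":{"type":"array","items":{"type":"array"}},"squeeze":{"type":"number"}},"required":["targets"]}

```bash
ls; mkdir -p pics
python3 - <<'E'
from station import arm,cams
import cv2
s=arm.read_state(); print(s)
for n in ["scene","top"]:
    im=cams.snapshot(n); cv2.imwrite(f"pics/{n}0.png",im[:,:,::-1]); p=cams.camera_params(n); print(n,p)
s=arm.read_state();print(s['time'])
im=cams.snapshot("wrist"); cv2.imwrite("pics/wrist0.png",im[:,:,::-1]); print(cams.camera_params("wrist"))
E
```

```text
pics
{'time': 0.0, 'q': array([ 7.15041172e+01,  1.22241949e+01, -2.00873939e+00,  7.58304705e+01,
       -1.33169593e-03,  9.00022368e+01]), 'dq': array([-0.00183089,  0.01979388,  0.02335029, -0.04650096,  0.03438145,
        0.0197961 ]), 'joint_efforts': array([-4.29142834e-03, -6.86173940e+01,  4.87111330e+01,  1.76502537e-02,
       -3.25986375e-04, -7.13771783e-05]), 'eef_pos': array([0.15851812, 0.47385077, 0.230818  ]), 'ee_rot': array([-1.79936595e+02,  1.33417037e-03,  1.61501882e+02]), 'contact_force': array([-0.82181201,  0.51228723, -0.27058011]), 'wrist_torque': array([-0.01543635,  0.00670062, -0.00729338]), 'width': 0.997198826142559}
scene {'fx': 522.5161929915021, 'fy': 522.5161929915021, 'cx': 283.5221209877243, 'cy': 218.0233960219911, 'pose': array([[ 0.83934149, -0.38265384,  0.38611125, -0.10581008],
       [-0.54339837, -0.61016345,  0.5765577 , -0.99729854],
       [ 0.01496896, -0.69374102, -0.72006897,  1.21206131],
       [ 0.        ,  0.        ,  0.        ,  1.        ]])}
top {'fx': 437.1940009291379, 'fy': 437.1940009291379, 'cx': 281.68122547425116, 'cy': 206.41019773299288, 'pose': array([[ 0.02315808, -0.99878435,  0.04351465,  0.42142911],
       [-0.99968802, -0.0227277 ,  0.01035923, -0.09785811],
       [-0.00935765, -0.04374098, -0.99899908,  1.7090602 ],
       [ 0.        ,  0.        ,  0.        ,  1.        ]])}
0.1
{'fx': 325.19226210127806, 'fy': 325.19226210127806, 'cx': 280.4809563360709, 'cy': 209.20061553591108, 'T_tool_cam': array([[-1.54949289e-03, -9.61660783e-01, -2.74237375e-01,
         7.01206607e-02],
       [ 9.99998298e-01, -1.76476448e-03,  5.38272857e-04,
         3.95440892e-04],
       [-1.00160028e-03, -2.74236074e-01,  9.61661881e-01,
        -1.42517736e-01],
       [ 0.00000000e+00,  0.00000000e+00,  0.00000000e+00,
         1.00000000e+00]])}
```

View pics/scene0.png

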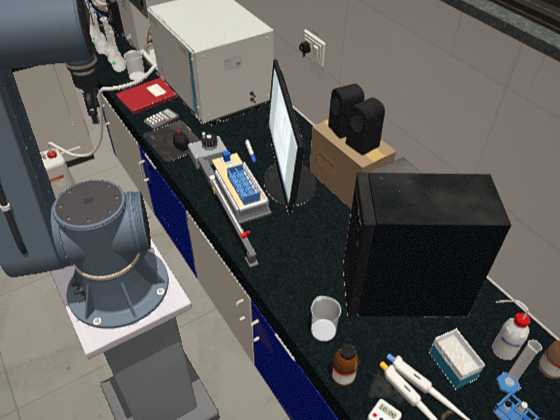

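View pics/top0.png

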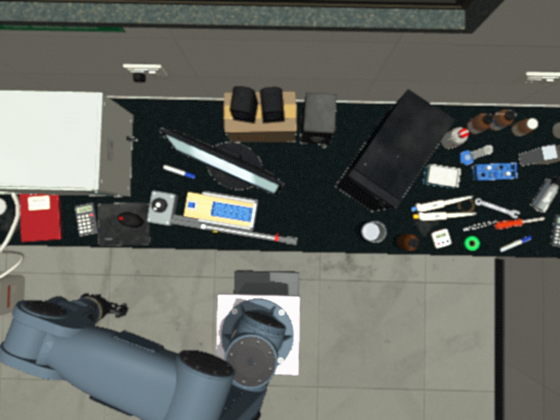

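View pics/wrist0.png

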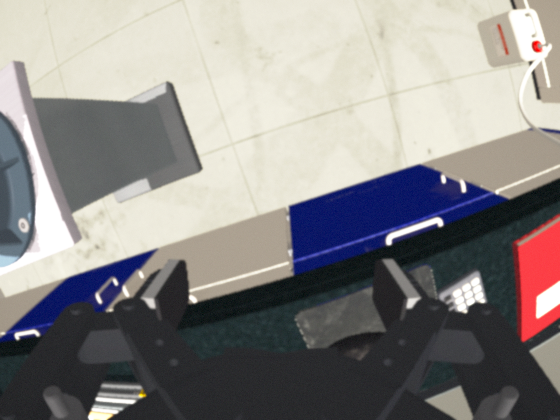

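Run:
```python
import cv2
a=cv2.imread("pics/top0.png")[175:260,140:310]; cv2.imwrite("pics/topz.png",cv2.resize(a,None,fx=4.6,fy=4.6,interpolation=cv2.INTER_CUBIC))
a=cv2.imread("pics/scene0.png")[120:275,150:300]; cv2.imwrite("pics/scenez.png",cv2.resize(a,None,fx=3.85,fy=3.85,interpolation=cv2.INTER_CUBIC))
```

```text
(no output)
```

View pics/topz.png

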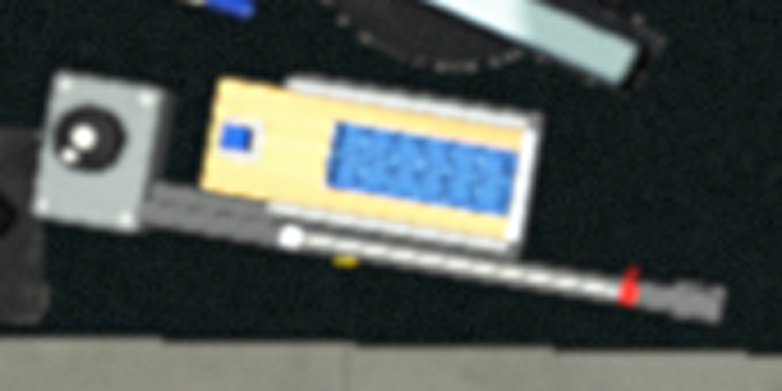

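View pics/scenez.png

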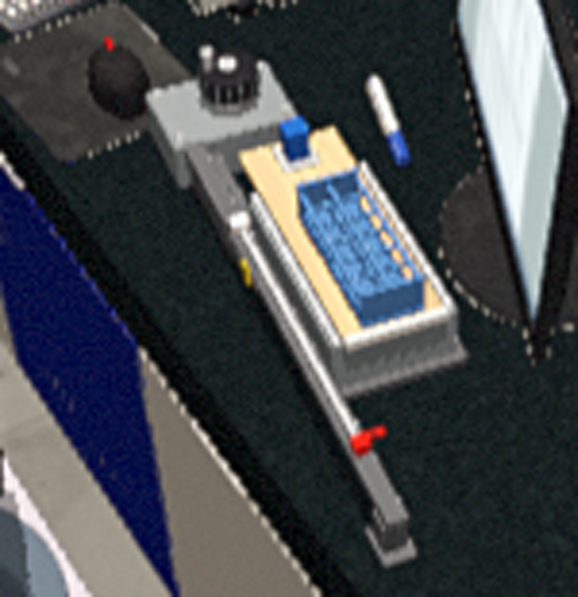

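```bash
cat > h.py <<'E'
import numpy as np, cv2
from scipy.spatial.transform import Rotation as Rn
from station import arm,cams
def ray(name,u,v):
    p=cams.camera_params(name); T=p['pose']; d=T[:3,:3]@np.array([(u-p['cx'])/p['fx'],(v-p['cy'])/p['fy'],1]); return T[:3,3],d
def onz(name,u,v,z):
    o,d=ray(name,u,v); return o+d*(z-o[2])/d[2]
def toolT(s):
    T=np.eye(4); T[:3,:3]=Rn.from_euler('xyz',s['ee_rot'],degrees=True).as_matrix(); T[:3,3]=s['eef_pos']; return T
def wray(s,u,v):
    p=cams.camera_params("wrist"); x,y=u-p['cx'],v-p['cy']; r=np.hypot(x,y); th=r/p['fx']
    c=np.array([np.sin(th)*x/max(r,1e-9),np.sin(th)*y/max(r,1e-9),np.cos(th)]); T=toolT(s)@p['T_tool_cam']; return T[:3,3],T[:3,:3]@c
def wonz(s,u,v,z):
    o,d=wray(s,u,v); return o+d*(z-o[2])/d[2]
def tri(r1,r2):
    (o1,d1),(o2,d2)=r1,r2; A=np.c_[d1,-d2]; t=np.linalg.lstsq(A,o2-o1,rcond=None)[0]; a=o1+d1*t[0]; b=o2+d2*t[1]; return (a+b)/2,np.linalg.norm(a-b)
E
cat > m0.py <<'E'
from h import *
def masks(im,roi):
    x0,x1,y0,y1=roi; hsv=cv2.cvtColor(im,cv2.COLOR_BGR2HSV); m={}
    R={'blue':((105,150,80),(125,255,255)),'yellow':((25,180,120),(33,255,255)),'red':((0,180,100),(6,255,255)),'wood':((12,60,150),(24,160,255))}
    for k,(a,b) in R.items():
        mm=cv2.inRange(hsv,a,b); z=np.zeros_like(mm); z[y0:y1,x0:x1]=mm[y0:y1,x0:x1]
        n,_,st,c=cv2.connectedComponentsWithStats(z)
        print(k,[(st[i][:5].tolist(),c[i].round(1).tolist()) for i in range(1,n) if st[i][4]>3])
print('top');masks(cv2.imread('pics/top0.png'),(140,310,175,260))
print('scene');masks(cv2.imread('pics/scene0.png'),(150,300,120,275))
E
python3 m0.py
```

```text
top
blue [([185, 175, 11, 4, 30], [190.1, 176.1]), ([189, 203, 5, 4, 20], [191.0, 204.5]), ([212, 203, 39, 17, 405], [231.2, 211.3])]
yellow []
red [([275, 233, 3, 8, 15], [276.4, 236.7])]
wood [([189, 192, 17, 4, 19], [197.3, 193.6]), ([186, 195, 2, 4, 4], [186.8, 196.5]), ([208, 196, 4, 1, 4], [209.5, 196.0]), ([213, 197, 40, 10, 80], [236.9, 201.6]), ([233, 203, 4, 1, 4], [234.5, 203.0]), ([184, 211, 19, 8, 34], [191.4, 216.2]), ([205, 219, 10, 2, 11], [209.6, 219.4]), ([216, 220, 4, 2, 5], [217.4, 220.6]), ([221, 221, 6, 2, 7], [223.4, 221.6]), ([228, 222, 4, 2, 4], [229.5, 222.8])]
scene
blue [([223, 150, 8, 11, 62], [226.2, 155.1]), ([251, 154, 6, 9, 29], [253.6, 158.5]), ([234, 165, 9, 5, 16], [239.1, 167.0]), ([228, 168, 5, 8, 12], [229.0, 170.6]), ([156, 170, 3, 4, 6], [157.3, 171.5]), ([160, 174, 4, 6, 8], [161.4, 177.0]), ([165, 181, 2, 3, 5], [165.4, 182.2]), ([170, 189, 2, 2, 4], [170.5, 189.5]), ([241, 192, 18, 12, 36], [251.6, 198.9]), ([181, 203, 2, 3, 4], [181.2, 204.0])]
yellow []
red [([177, 130, 2, 3, 5], [177.6, 130.8]), ([241, 231, 9, 7, 34], [244.8, 233.7])]
wood [([212, 153, 32, 55, 475], [228.3, 175.3]), ([247, 176, 2, 3, 5], [247.4, 177.2]), ([249, 180, 3, 3, 5], [249.8, 181.2]), ([252, 185, 2, 3, 5], [252.6, 185.8]), ([255, 189, 2, 3, 5], [255.4, 190.2]), ([260, 193, 5, 7, 24], [261.4, 196.5])]
```

Run:
```python
from h import *
Z=lambda x,y:(140+x/4.6-.4,175+y/4.6-.4)
P={}
for n,(x,y),z in [('wheel',(88,138),.088),('collar',(291,236),.067),('clip',(345,261),.06),('ptr',(629,287),.064),('fe+x',(518,248),.066),('fe-x',(541,118),.066),('be-x',(216,77),.068),('be+x',(204,190),.068)]:
    P[n]=onz('top',*Z(x,y),z)
P['handle']=onz('top',191,204.5,.104); P['rack']=onz('top',231.2,211.3,.108)
for k,v in P.items(): print(k,v.round(4))
d=P['rack']-P['handle']; print('ang',np.degrees(np.arctan2(d[1],d[0])),np.linalg.norm(d[:2]))
d=P['ptr']-P['collar']; print('ang',np.degrees(np.arctan2(d[1],d[0])),np.linalg.norm(d[:2]), np.linalg.norm(d[:2])**2-.28**2)
d=P['fe+x']-P['be+x']; print('ang',np.degrees(np.arctan2(d[1],d[0])),np.linalg.norm(d[:2]))
S=lambda x,y:(150+x/3.85-.4,120+y/3.85-.4)
print('handle scene', onz('scene',*S(294,123),.104), 'wheel',onz('scene',*S(229,70),.088))
```

```text
wheel [0.4884 0.3766 0.088 ]
collar [0.4129 0.2137 0.067 ]
clip [0.3934 0.17   0.06  ]
ptr [ 0.3777 -0.0634  0.064 ]
fe+x [0.4074 0.0279 0.066 ]
fe-x [0.5141 0.0119 0.066 ]
be-x [0.5416 0.2791 0.068 ]
be+x [0.4488 0.2859 0.068 ]
handle [0.4908 0.2528 0.104 ]
rack [0.469  0.1035 0.108 ]
ang -98.29382075968401 0.15096591279528201
ang -97.23788361076645 0.27929723244133403 -0.00039305595061144005
ang -99.11854754137083 0.26126487227624495
handle scene [0.49300899 0.25172113 0.104     ] wheel [0.48810371 0.36778277 0.088     ]
```

```bash
cat > plan.py <<'E'
from h import *
def plan(target,turn,n,start=None,yaw=None):
    """const world step, const turn per row; prints rows, tool down assumed from measured rot"""
    s=arm.read_state(); T=toolT(s); p=T[:3,3].copy() if start is None else np.array(start); R=T[:3,:3]
    rows=[]; step=(np.array(target)-p)/n; t=turn/n
    for i in range(n):
        l=R.T@step; rows.append([[round(float(x),4) for x in l],[0,0,round(t,2)]]); R=R@Rn.from_rotvec([0,0,np.radians(t)]).as_matrix()
    for r in rows: print(r)
E
python3 - <<'E'
from plan import *
plan([.488,.372,.231],-7*10,10)
S=lambda x,y:(150+x/3.85-.4,120+y/3.85-.4)
print(tri(ray('top',280,188),ray('scene',301,130)))
E
python3 -c "
import cv2
a=cv2.imread('pics/scene0.png')[50:230,240:340]; cv2.imwrite('pics/mon.png',cv2.resize(a,None,fx=3.3,fy=3.3,interpolation=cv2.INTER_CUBIC))"
```

```text
[[-0.0345, 0.0008, -0.0], [0, 0, -7.0]]
[[-0.0343, -0.0034, -0.0], [0, 0, -7.0]]
[[-0.0336, -0.0076, -0.0], [0, 0, -7.0]]
[[-0.0325, -0.0116, -0.0], [0, 0, -7.0]]
[[-0.0308, -0.0155, -0.0], [0, 0, -7.0]]
[[-0.0287, -0.0191, -0.0], [0, 0, -7.0]]
[[-0.0261, -0.0225, -0.0], [0, 0, -7.0]]
[[-0.0232, -0.0255, -0.0], [0, 0, -7.0]]
[[-0.0199, -0.0281, -0.0], [0, 0, -7.0]]
[[-0.0164, -0.0304, -0.0], [0, 0, -7.0]]
(array([ 0.54355881, -0.08319367,  0.38317475]), np.float64(0.020135195436631198))
```

View pics/mon.png

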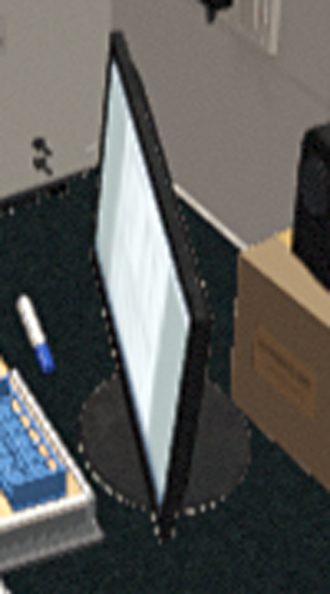

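Run:
```python
from plan import *
for a,b in [((282,184),(302,148)),((277,191),(298,147)),((163,128),(276,60))]: print(tri(ray('top',*a),ray('scene',*b)))
for z in (0,.05,.1,.15): print(z,onz('scene',290,210,z))
```

```text
(array([ 0.55660018, -0.08476615,  0.31909222]), np.float64(0.007273722899839718))
(array([ 0.54061009, -0.07395   ,  0.32173655]), np.float64(0.023869565869415528))
(array([0.71736405, 0.29401733, 0.35458359]), np.float64(0.0011446860391484067))
0 [ 0.58187109 -0.00747404  0.        ]
0.05 [ 0.55350284 -0.04830632  0.05      ]
0.1 [ 0.52513459 -0.0891386   0.1       ]
0.15 [ 0.49676634 -0.12997088  0.15      ]
```

Emit:
arm_command --targets '[[[-0.0345,0.001,0],[0,0,-7],0.0854],[[-0.034,-0.0035,0],[0,0,-7],0.0854]]'

```text
time: 0.32
eef_pos: [0.2216, 0.4547, 0.2311]
ee_rot: [-180.0, -0.0, 175.4]
contact_force: [0.3, 0.8, 0.2]
width: 0.999
```

Run:
```python
from plan import *
print(arm.read_state()['q'])
plan([.488,.372,.231],-7*8,8)
```

```text
[ 6.40118120e+01  1.29027959e+01 -1.10169983e+00  7.60097368e+01
  5.97152574e-03  6.85923128e+01]
[[-0.034, -0.0076, 0.0], [0, 0, -7.0]]
[[-0.0328, -0.0117, 0.0], [0, 0, -7.0]]
[[-0.0312, -0.0156, 0.0], [0, 0, -7.0]]
[[-0.029, -0.0193, 0.0], [0, 0, -7.0]]
[[-0.0264, -0.0227, 0.0], [0, 0, -7.0]]
[[-0.0235, -0.0258, 0.0], [0, 0, -7.0]]
[[-0.0202, -0.0284, 0.0], [0, 0, -7.0]]
[[-0.0166, -0.0307, 0.0], [0, 0, -7.0]]
```

Emit:
arm_command --targets '[[[-0.034,-0.0075,0],[0,0,-7],0.0854],[[-0.033,-0.0115,0],[0,0,-7],0.0854],[[-0.031,-0.0155,0],[0,0,-7],0.0854],[[-0.029,-0.0195,0],[0,0,-7],0.0854],[[-0.0265,-0.0225,0],[0,0,-7],0.0854],[[-0.0235,-0.026,0],[0,0,-7],0.0854],[[-0.02,-0.0285,0],[0,0,-7],0.0854],[[-0.0165,-0.0305,0],[0,0,-7],0.0854]]'

```text
time: 0.98
eef_pos: [0.4861, 0.3683, 0.2311]
ee_rot: [180.0, -0.0, -129.1]
contact_force: [0.4, 0.7, 0.2]
width: 0.995
```

Emit:
arm_command --targets '[[[0,0,0],[0,0,-7],0.0854],[[0,0,0],[0,0,-7],0.0854],[[0,0,0],[0,0,-7],0.0854],[[0,0,0],[0,0,-7],0.0854],[[0,0,0],[0,0,-7],0.0854],[[0,0,0],[0,0,-7],0.0854],[[0,0,0],[0,0,-7],0.0854],[[0,0,0],[0,0,0],0.0854]]'

```text
time: 1.65
eef_pos: [0.4846, 0.3692, 0.231]
ee_rot: [180.0, -0.0, -80.1]
contact_force: [-0.4, -0.4, 0.4]
width: 0.999
```

Run:
```python
from plan import *
s=arm.read_state(); print(s['q'],s['eef_pos'],s['ee_rot'],s['time'])
cv2.imwrite("pics/w1.png",cams.snapshot("wrist")[:,:,::-1])
```

```text
[ 3.73086193e+01  2.57226869e+01  1.68625071e+01  8.11728246e+01
  3.15720819e-04 -6.25710224e+01] [0.48455137 0.36924662 0.23101636] [ 1.79970560e+02 -1.49231921e-02 -8.01203545e+01] 1.65
```

View pics/w1.png

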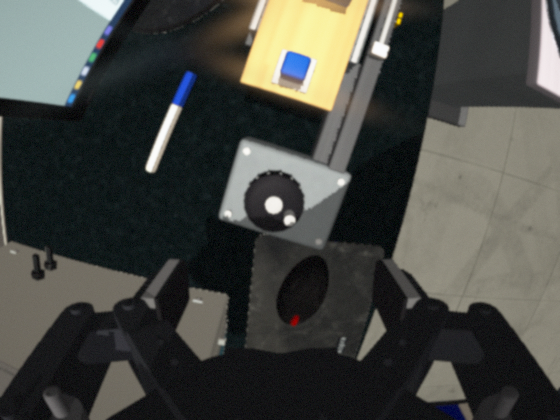

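Run:
```python
from plan import *
im=cv2.imread("pics/w1.png"); s=arm.read_state()
print(s['eef_pos'])
a=cv2.resize(im[130:250,200:360],None,fx=5,fy=5,interpolation=cv2.INTER_CUBIC); cv2.imwrite("pics/w1z.png",a)
b=cv2.resize(im[0:120,230:440],None,fx=3.8,fy=3.8,interpolation=cv2.INTER_CUBIC); cv2.imwrite("pics/w1y.png",b)
for n,u,v,z in [('wheel',274,201,.088),('s1',246,151,.05),('s2',341,182,.05),('s3',227,214,.05),('s4',319,242,.05),('collar',380,49,.067),('clip',400,17,.067),('post',296,66,.104)]:
    print(n,wonz(s,u,v,z).round(4))
```

```text
[0.48455578 0.36928357 0.23105217]
wheel [0.4894 0.3751 0.088 ]
s1 [0.5244 0.3384 0.05  ]
s2 [0.4242 0.3538 0.05  ]
s3 [0.5351 0.4067 0.05  ]
s4 [0.4339 0.4219 0.05  ]
collar [0.4134 0.2152 0.067 ]
clip [0.3977 0.1757 0.067 ]
post [0.4903 0.2557 0.104 ]
```

View pics/w1z.png

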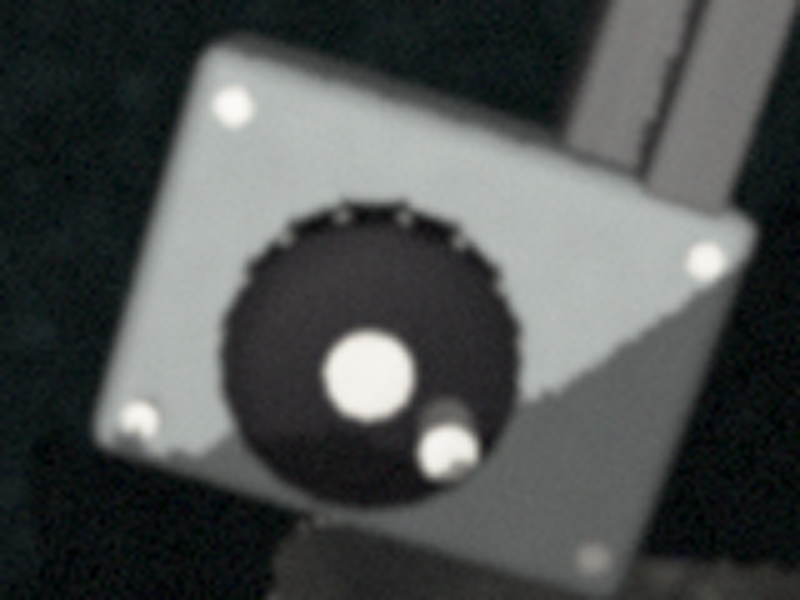

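View pics/w1y.png

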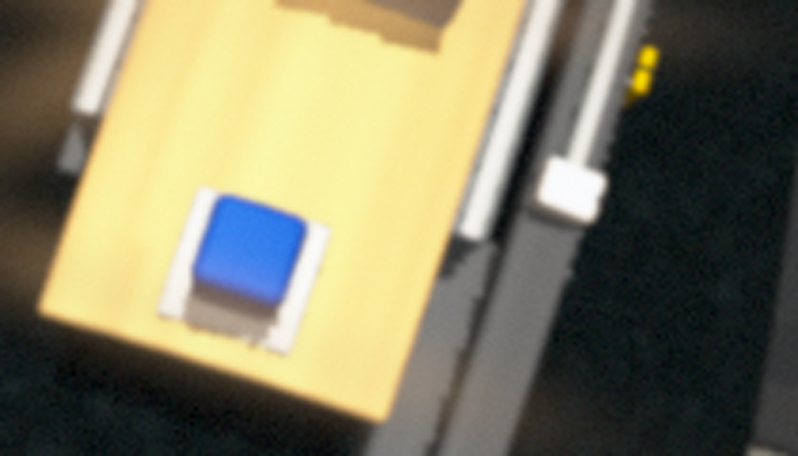

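Run:
```python
from plan import *
plan([.489,.375,.057],-28,7)
```

```text
[[-0.0007, -0.0008, 0.0249], [0, 0, -4.0]]
[[-0.0007, -0.0008, 0.0249], [0, 0, -4.0]]
[[-0.0006, -0.0009, 0.0249], [0, 0, -4.0]]
[[-0.0005, -0.0009, 0.0249], [0, 0, -4.0]]
[[-0.0005, -0.0009, 0.0249], [0, 0, -4.0]]
[[-0.0004, -0.001, 0.0249], [0, 0, -4.0]]
[[-0.0003, -0.001, 0.0249], [0, 0, -4.0]]
```

Emit:
arm_command --targets '[[[-0.0007,-0.0008,0.025],[0,0,-4],0.0854],[[-0.0007,-0.0008,0.025],[0,0,-4],0.0854],[[-0.0006,-0.0009,0.025],[0,0,-4],0.0854],[[-0.0005,-0.0009,0.025],[0,0,-4],0.0854],[[-0.0005,-0.0009,0.025],[0,0,-4],0.0854],[[-0.0004,-0.001,0.025],[0,0,-4],0.0854],[[-0.0003,-0.001,0.024],[0,0,-4],0.0854],[[0,0,0],[0,0,0],0.0854]]'

```text
time: 2.37
eef_pos: [0.487, 0.3735, 0.0527]
ee_rot: [179.6, 0.0, -52.5]
contact_force: [-0.7, -0.2, -1.4]
width: 1.003
```

Emit:
arm_command --targets '[[[0,0,0],[0,0,0],0.045],[[0,0,0],[0,0,0],0.045],[[0,0,0],[0,0,0],0.045],[[0,0,0],[0,0,0],0.045],[[0,0,0],[0,0,0],0.045],[[0,0,0],[0,0,0],0.045]]' --squeeze 60

```text
time: 2.87
eef_pos: [0.4904, 0.3761, 0.0598]
ee_rot: [-179.8, 0.0, -52.6]
contact_force: [0.5, -0.2, 6.4]
width: 0.634
```

Run:
```python
from plan import *
s=arm.read_state(); print(s['q'],s['eef_pos'],s['ee_rot'],s['time'],s['width']*85.4,s['contact_force'])
cv2.imwrite("pics/w2.png",cams.snapshot("wrist")[:,:,::-1])
```

```text
[ 3.74836572e+01  3.04063048e+01 -9.03321446e-01  5.84735780e+01
  1.28069526e-03 -8.98946212e+01] [0.49037575 0.37606526 0.05976068] [-1.79783207e+02  1.67941517e-03 -5.26217161e+01] 2.8667 54.146710547878904 [ 0.45086801 -0.18542982  6.35247712]
```

View pics/w2.png

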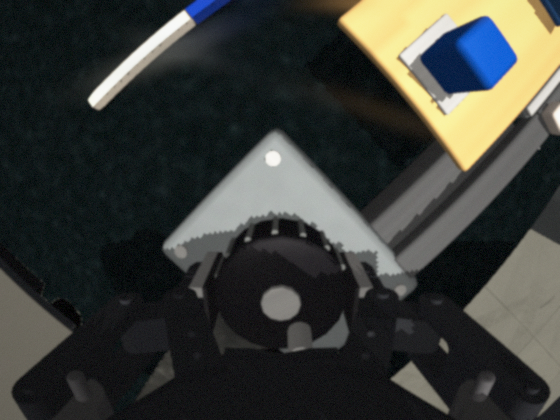

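Emit:
arm_command --targets '[[[0,0,0],[0,0,3],0.045],[[0,0,0],[0,0,6],0.045],[[0,0,0],[0,0,7],0.045],[[0,0,0],[0,0,7],0.045],[[0,0,0],[0,0,7],0.045],[[0,0,0],[0,0,7],0.045],[[0,0,0],[0,0,7],0.045],[[0,0,0],[0,0,6],0.045]]'

```text
time: 3.58
eef_pos: [0.4895, 0.3758, 0.0597]
ee_rot: [-179.9, 0.1, -103.0]
contact_force: [-7.1, -2.1, 10.6]
width: 0.638
```

Run:
```python
from plan import *
s=arm.read_state(); print(s['q'],s['eef_pos'],s['ee_rot'],s['time'],s['width']*85.4,s['contact_force'],s['wrist_torque'])
cv2.imwrite("pics/w3.png",cams.snapshot("wrist")[:,:,::-1])
```

```text
[ 3.74963069e+01  3.03894872e+01 -9.38933606e-01  5.85363048e+01
  2.94543339e-02 -3.95409424e+01] [0.48954815 0.37579787 0.05970946] [-1.79936594e+02  1.23070973e-01 -1.02962648e+02] 3.5833 54.44738183371413 [-7.08904806 -2.06079673 10.64063506] [-0.46627392  1.17507205  0.12183942]
```

View pics/w3.png

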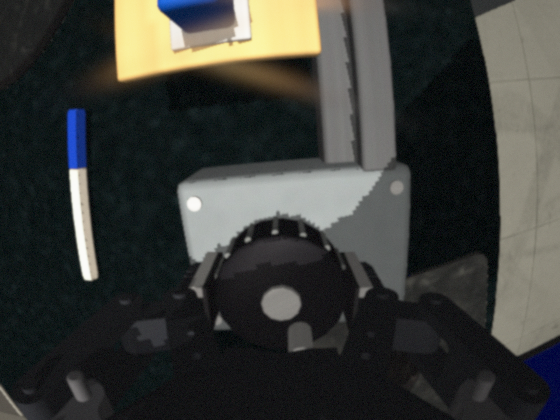

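Emit:
arm_command --targets '[[[0,0,0],[0,0,5],0.045],[[0,0,0],[0,0,7],0.045],[[0,0,0],[0,0,7],0.045],[[0,0,0],[0,0,7],0.045],[[0,0,0],[0,0,7],0.045],[[0,0,0],[0,0,7],0.045],[[0,0,0],[0,0,7],0.045],[[0,0,0],[0,0,7],0.045]]'

```text
time: 4.3
eef_pos: [0.4888, 0.3763, 0.0597]
ee_rot: [179.9, 0.1, -156.9]
contact_force: [-11.7, 3.8, 13.3]
width: 0.634
```

Emit:
arm_command --targets '[[[0,0,0],[0,0,7],0.045],[[0,0,0],[0,0,7],0.045],[[0,0,0],[0,0,7],0.045],[[0,0,0],[0,0,7],0.045],[[0,0,0],[0,0,7],0.045],[[0,0,0],[0,0,7],0.045],[[0,0,0],[0,0,7],0.045],[[0,0,0],[0,0,7],0.045]]'

```text
time: 4.97
eef_pos: [0.4888, 0.3773, 0.0597]
ee_rot: [179.8, -0.1, 147.1]
contact_force: [-11.1, 11.8, 9.3]
width: 0.636
```

Emit:
arm_command --targets '[[[0,0,0],[0,0,7],0.045],[[0,0,0],[0,0,5],0.045],[[0,0,0],[0,0,0],0.045]]'

```text
time: 5.22
eef_pos: [0.4889, 0.3775, 0.0597]
ee_rot: [179.8, -0.2, 135.1]
contact_force: [-8.9, 11.2, 8.0]
width: 0.639
```

Run:
```python
from plan import *
s=arm.read_state(); print(s['q'],s['eef_pos'],s['ee_rot'],s['time'],s['width']*85.4,s['contact_force'],s['wrist_torque'])
for n in ('wrist','top','scene'):
  a=cams.snapshot(n)[:,:,::-1]; cv2.imwrite(f"pics/{n}4.png",a)
  if n=='top': cv2.imwrite("pics/top4z.png",cv2.resize(a[175:260,140:310],None,fx=4.6,fy=4.6,interpolation=cv2.INTER_CUBIC))
  if n=='scene': cv2.imwrite("pics/scene4z.png",cv2.resize(a[120:275,150:300],None,fx=3.85,fy=3.85,interpolation=cv2.INTER_CUBIC))
```

```text
[37.56785376 30.4033732  -0.91252096 58.50028377  0.19974913 82.45281741] [0.48891853 0.37746927 0.05973376] [ 1.79791534e+02 -1.73873931e-01  1.35115673e+02] 5.2167 54.52909742302903 [-8.85342385 11.18826646  7.99546668] [ 1.59483573  2.46426034 -0.06339811]
```

View pics/wrist4.png

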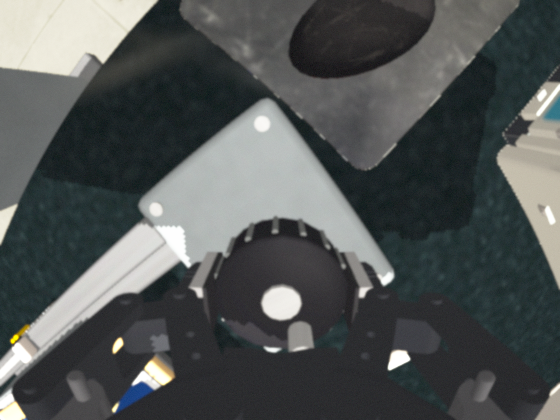

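View pics/top4z.png

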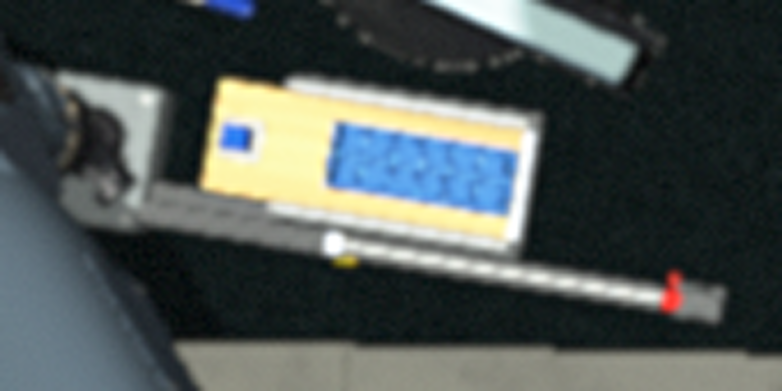

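View pics/scene4z.png

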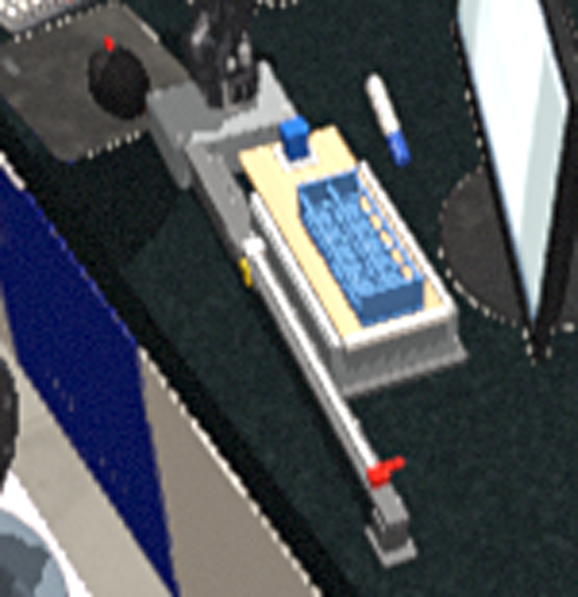

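```bash
cat > m1.py <<'E'
from h import *
yd=np.array([np.cos(np.radians(-98.7)),np.sin(np.radians(-98.7))])
def cen(f,roi,w):
    im=cv2.imread(f).astype(float); x0,x1,y0,y1=roi; a=im[y0:y1,x0:x1]; b,g,r=a[...,0],a[...,1],a[...,2]
    m={'red':np.clip(r-np.maximum(g,b)-40,0,None),'yel':np.clip(np.minimum(r,g)-b-50,0,None),'white':np.clip(a.min(2)-w,0,None) if not isinstance(w,str) else 0}[w if isinstance(w,str) else 'white']
    Y,X=np.mgrid[y0:y1,x0:x1]; s=m.sum(); return (m*X).sum()/s,(m*Y).sum()/s,s
if __name__=="__main__":
    for f in ('pics/top0.png','pics/top4.png'):
        R=cen(f,(260,300,225,250),'red'); Yl=cen(f,(205,225,228,236),'yel')
        xr=(197,208,222,231) if '0' in f else (206,218,223,231)
        C=cen(f,xr,225)
        print(f,np.round(R,2),np.round(Yl,2),np.round(C,2))
        p=[onz('top',*q[:2],z)[:2] for q,z in ((R,.064),(Yl,.06),(C,.067))]
        print([float((yd@q).round(4)) for q in p],'clip-collar',yd@(p[1]-p[2]),'ptr-collar',yd@(p[0]-p[2]))
E
python3 m1.py
```

```text
pics/top0.png [ 276.26  237.53 2722.  ] [214.62 231.38 319.  ] [202.9  226.02 283.  ]
[0.0056, -0.2275, -0.2734] clip-collar 0.045967280140338185 ptr-collar 0.2790355281217895
pics/top4.png [ 285.59  238.77 2910.  ] [214.76 231.43 287.  ] [212.18 227.49 321.  ]
[0.0409, -0.2269, -0.238] clip-collar 0.011122052636002619 ptr-collar 0.2789425692246711
```

Run:
```python
from m1 import *
s={'eef_pos':[0.48455137,0.36924662,0.23101636],'ee_rot':[179.97056,-0.0149231921,-80.1203545]}
wy=cen('pics/w1.png',(390,412,5,30),'yel'); wc=cen('pics/w1.png',(368,392,38,60),200)
print(wy,wc)
sy=cen('pics/scene0.png',(208,220,184,198),'yel'); sr=cen('pics/scene0.png',(238,256,225,242),'red');sc=cen('pics/scene0.png',(207,217,171,181),215)
print(sy,sr,sc)
rt=ray('top',214.7,231.4); rw=wray(s,*wy[:2]); rs=ray('scene',*sy[:2])
for a,b in((rt,rw),(rt,rs),(rw,rs)):
    p,e=tri(a,b); print('clip',p.round(4),e.round(4),'y',yd@p[:2])
ct=ray('top',202.9,226.02); cw=wray(s,*wc[:2]); cs=ray('scene',*sc[:2])
for a,b in((ct,cw),(ct,cs),(cw,cs)):
    p,e=tri(a,b); print('collar',p.round(4),e.round(4),'y',yd@p[:2])
for z in (.05,.055,.06,.065): print(z,[yd@(o+d*(z-o[2])/d[2])[:2] for o,d in (rt,rw,rs)])
for z in (.06,.065,.07): print('col',z,[yd@(o+d*(z-o[2])/d[2])[:2] for o,d in (ct,cw,cs)])
```

```text
(np.float64(399.09188626907076), np.float64(18.074722607489598), np.float64(5768.0)) (np.float64(379.9884022208513), np.float64(48.44219617520049), np.float64(8105.0))
(np.float64(213.51601423487546), np.float64(189.9572953736655), np.float64(562.0)) (np.float64(244.49719509661332), np.float64(233.69436941616456), np.float64(4813.0)) (np.float64(212.04645476772617), np.float64(176.34963325183375), np.float64(409.0))
clip [0.3944 0.1699 0.0538] 0.0031 y -0.2276195937700385
clip [0.3953 0.1715 0.0403] 0.0056 y -0.22930985097186346
clip [0.3943 0.1653 0.0455] 0.0024 y -0.22309279916613214
collar [0.4136 0.2129 0.0671] 0.0025 y -0.27297024053178864
collar [0.4144 0.214  0.0587] 0.0045 y -0.27421061510544165
collar [0.4141 0.2103 0.0616] 0.002 y -0.2705042538379871
0.05 [np.float64(-0.22873440659395197), np.float64(-0.22546641896705616), np.float64(-0.2178904355031289)]
0.055 [np.float64(-0.2279456442615811), np.float64(-0.2277274379304239), np.float64(-0.21264235239817378)]
0.06 [np.float64(-0.22715688192921016), np.float64(-0.22998845689379163), np.float64(-0.20739426929321864)]
0.065 [np.float64(-0.22636811959683928), np.float64(-0.23224947585715938), np.float64(-0.20214618618826374)]
col 0.06 [np.float64(-0.2747457026963262), np.float64(-0.27028849287554124), np.float64(-0.2718187340292302)]
col 0.065 [np.float64(-0.2738126496316171), np.float64(-0.2719068693126308), np.float64(-0.266291045732134)]
col 0.07 [np.float64(-0.27287959656690797), np.float64(-0.2735252457497203), np.float64(-0.26076335743503765)]
```

Emit:
arm_command --targets '[[[0,0,0],[0,0,5],0.045],[[0,0,0],[0,0,7],0.045],[[0,0,0],[0,0,7],0.045],[[0,0,0],[0,0,7],0.045],[[0,0,0],[0,0,7],0.045],[[0,0,0],[0,0,7],0.045],[[0,0,0],[0,0,3],0.045],[[0,0,0],[0,0,0],0.045]]'

```text
time: 6.03
eef_pos: [0.4896, 0.3779, 0.0598]
ee_rot: [179.9, -0.3, 92.2]
contact_force: [-4.2, 13.6, 3.7]
width: 0.638
```

Run:
```python
from m1 import *
s=arm.read_state(); print(s['q'],s['eef_pos'],s['ee_rot'],s['time'],s['width']*85.4,s['contact_force'],s['wrist_torque'])
for n in ('wrist','top'): cv2.imwrite(f"pics/{n}5.png",cams.snapshot(n)[:,:,::-1])
a=cv2.imread('pics/top5.png'); cv2.imwrite("pics/top5z.png",cv2.resize(a[215:245,190:300],None,fx=7,fy=7,interpolation=cv2.INTER_CUBIC))
f='pics/top5.png'
R=cen(f,(260,300,225,250),'red'); Yl=cen(f,(205,225,228,236),'yel'); print(R,Yl)
print('collar est',yd@onz('top',*R[:2],.064)[:2]-.279,'clip -.2276')
```

```text
[ 37.55984464  30.41814859  -0.88005539  58.43975464   0.19967543
 125.33244597] [0.48958614 0.37787322 0.05978706] [179.90169797  -0.31443997  92.22812502] 6.0333 54.4640386217783 [-4.1600825  13.61131668  3.74532014] [ 2.50728385  1.53725838 -0.11305654]
(np.float64(288.0531655844156), np.float64(239.4963474025974), np.float64(2464.0)) (np.float64(214.70673076923077), np.float64(231.53846153846155), np.float64(208.0))
collar est -0.2285154926896247 clip -.2276
```

View pics/top5z.png

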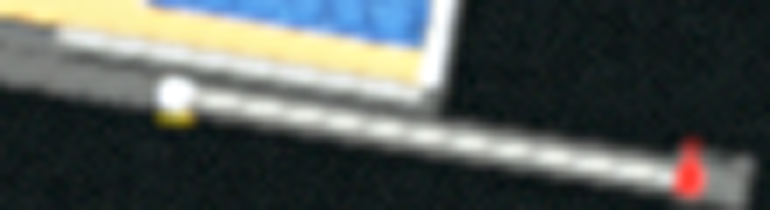

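View pics/wrist5.png

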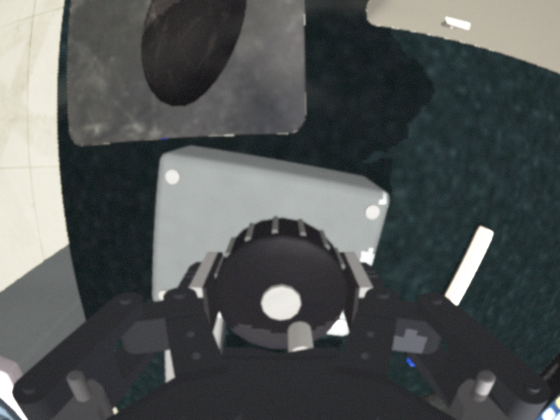

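Emit:
arm_command --targets '[[[0,0,0],[0,0,0],0.07],[[0,0,0],[0,0,0],0.0854],[[0,0,0],[0,0,0],0.0854],[[0,0,0],[0,0,0],0.0854],[[0,0,-0.03],[0,0,0],0.0854],[[0,0,-0.04],[0,0,0],0.0854],[[0,0,-0.04],[0,0,0],0.0854],[[0,0,-0.04],[0,0,0],0.0854]]'

```text
time: 6.8
eef_pos: [0.4889, 0.3746, 0.2094]
ee_rot: [-180.0, 0.0, 92.5]
contact_force: [0.2, 0.7, -0.2]
width: 0.997
```

Run:
```python
from m1 import *
from plan import plan
s=arm.read_state(); print(s['q'],s['eef_pos'],s['ee_rot'],s['time'])
cv2.imwrite("pics/top6.png",cams.snapshot('top')[:,:,::-1])
R=cen('pics/top6.png',(260,300,225,250),'red');print(R,yd@onz('top',*R[:2],.064)[:2]-.279)
plan([.44,.20,.24],11,6)
```

```text
[ 3.74692728e+01  2.66020756e+01  1.51043391e+01  7.85086531e+01
 -9.11538377e-03  1.24994241e+02] [0.48887758 0.37464932 0.20938222] [-1.79999993e+02  1.11317832e-02  9.24750319e+01] 6.8
(np.float64(288.0525677315002), np.float64(239.50141528507885), np.float64(2473.0)) -0.22851440977039483
[[-0.0289, -0.0097, -0.0039], [0, 0, 1.83]]
[[-0.0292, -0.0088, -0.0039], [0, 0, 1.83]]
[[-0.0295, -0.0078, -0.0039], [0, 0, 1.83]]
[[-0.0297, -0.0069, -0.0039], [0, 0, 1.83]]
[[-0.0299, -0.0059, -0.0039], [0, 0, 1.83]]
[[-0.0301, -0.005, -0.0039], [0, 0, 1.83]]
```

Emit:
arm_command --targets '[[[-0.029,-0.0095,-0.004],[0,0,1.8],0.0854],[[-0.029,-0.009,-0.004],[0,0,1.8],0.0854],[[-0.0295,-0.008,-0.004],[0,0,1.8],0.0854],[[-0.03,-0.007,-0.004],[0,0,1.8],0.0854],[[-0.03,-0.006,-0.004],[0,0,1.8],0.0854],[[-0.03,-0.005,-0.004],[0,0,1.8],0.0854],[[0,0,0],[0,0,0],0.0854],[[0,0,0],[0,0,0],0.0854]]'

```text
time: 7.52
eef_pos: [0.4386, 0.198, 0.2321]
ee_rot: [179.9, -0.0, 81.6]
contact_force: [-0.1, 0.3, -0.3]
width: 1.003
```

Run:
```python
from m1 import *
s=arm.read_state(); print(s['q'],s['eef_pos'].tolist(),s['ee_rot'].tolist(),s['time'])
cv2.imwrite("pics/w6.png",cams.snapshot("wrist")[:,:,::-1])
```

```text
[ 2.42976014e+01  9.88919164e+00 -4.70245886e+00  7.53280635e+01
 -6.38698469e-03  1.22719834e+02] [0.4385513189235911, 0.19795281144198182, 0.23212982716716193] [179.92900114365563, -0.03802356872704787, 81.57778679994468] 7.5167
```

View pics/w6.png

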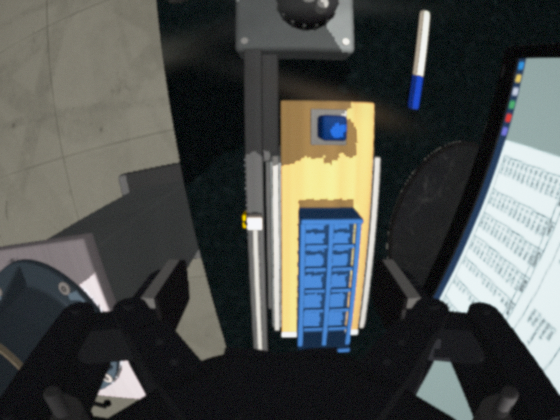

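Run:
```python
from m1 import *
im=cv2.imread("pics/w6.png"); cv2.imwrite("pics/w6z.png",cv2.resize(im[195:245,220:290],None,fx=11,fy=11,interpolation=cv2.INTER_CUBIC))
```

```text
(no output)
```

View pics/w6z.png

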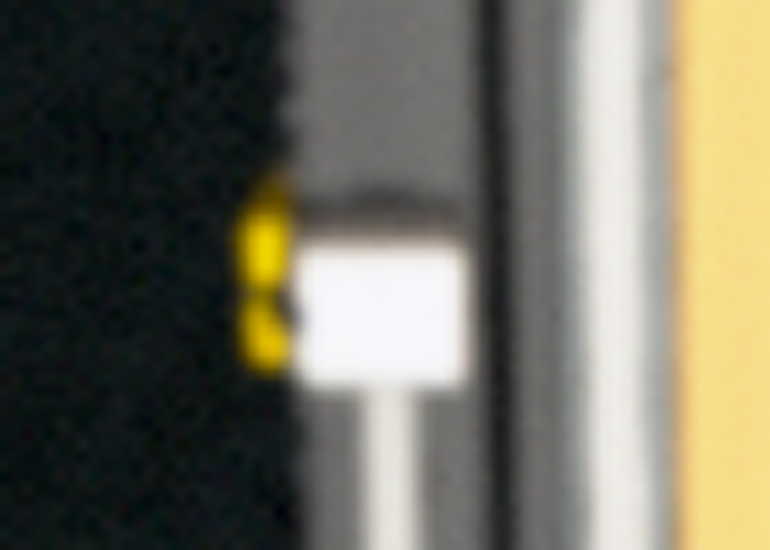

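Run:
```python
from m1 import *
s1={'eef_pos':[0.48455137,0.36924662,0.23101636],'ee_rot':[179.97056,-0.0149231921,-80.1203545]}
s6={'eef_pos':[0.4385513189235911, 0.19795281144198182, 0.23212982716716193],'ee_rot':[179.92900114365563, -0.03802356872704787, 81.57778679994468]}
f=lambda x,y:(220+(x+.5)/11-.5,195+(y+.5)/11-.5)
cl=f(265,298); co=f(382,315); print(cl,co)
w1l=(230+646/3.8-.4,70/3.8-.4)
r=[wray(s1,*w1l),ray('top',214.7,231.4),wray(s6,*cl)]
for a,b in ((0,1),(0,2),(1,2)):
    p,e=tri(r[a],r[b]); print(p.round(4),e.round(4),yd@p[:2])
for z in (.045,.05,.055,.06,.065): print(z,[(yd@(o+d*(z-o[2])/d[2])[:2]).round(4) for o,d in r])
o,d=wray(s6,*co)
for z in (.06,.065,.067): print('collar',z,(yd@(o+d*(z-o[2])/d[2])[:2]).round(4))
```

```text
(243.63636363636363, 221.63636363636363) (254.27272727272728, 223.1818181818182)
[0.3946 0.1698 0.0538] 0.0033 -0.22757134991363528
[0.3951 0.1686 0.0515] 0.0009 -0.22638242798625116
[0.3942 0.1702 0.0544] 0.0023 -0.2278475085778243
0.045 [np.float64(-0.2231), np.float64(-0.2295), np.float64(-0.2246)]
0.05 [np.float64(-0.2254), np.float64(-0.2287), np.float64(-0.2263)]
0.055 [np.float64(-0.2276), np.float64(-0.2279), np.float64(-0.2279)]
0.06 [np.float64(-0.2299), np.float64(-0.2272), np.float64(-0.2295)]
0.065 [np.float64(-0.2322), np.float64(-0.2264), np.float64(-0.2311)]
collar 0.06 -0.2279
collar 0.065 -0.2296
collar 0.067 -0.2302
```

Run:
```python
from plan import plan
plan([.41,.24,.232],-56,8)
```

```text
[[0.0046, -0.0043, -0.0], [0, 0, -7.0]]
[[0.0051, -0.0037, -0.0], [0, 0, -7.0]]
[[0.0055, -0.0031, -0.0], [0, 0, -7.0]]
[[0.0058, -0.0024, -0.0], [0, 0, -7.0]]
[[0.0061, -0.0017, -0.0], [0, 0, -7.0]]
[[0.0062, -0.0009, -0.0], [0, 0, -7.0]]
[[0.0063, -0.0001, -0.0], [0, 0, -7.0]]
[[0.0062, 0.0006, -0.0], [0, 0, -7.0]]
```

Emit:
arm_command --targets '[[[0.0045,-0.0045,0],[0,0,-7],0.0854],[[0.005,-0.0035,0],[0,0,-7],0.0854],[[0.0055,-0.003,0],[0,0,-7],0.0854],[[0.006,-0.0025,0],[0,0,-7],0.0854],[[0.006,-0.0015,0],[0,0,-7],0.0854],[[0.006,-0.001,0],[0,0,-7],0.0854],[[0.0065,0,0],[0,0,-7],0.0854],[[0.006,0.0005,0],[0,0,-7],0.0854]]'

```text
time: 8.23
eef_pos: [0.4098, 0.2413, 0.231]
ee_rot: [-180.0, -0.0, 138.1]
contact_force: [0.6, -0.8, 0.2]
width: 1.001
```

Emit:
arm_command --targets '[[[0,0,0],[0,0,-7],0.0854],[[0,0,0],[0,0,-7],0.0854],[[0,0,0],[0,0,-7],0.0854],[[0,0,0],[0,0,-7],0.0854],[[0,0,0],[0,0,-7],0.0854],[[0,0,0],[0,0,-7],0.0854],[[0,0,0],[0,0,-7],0.0854],[[0,0,0],[0,0,-7],0.0854]]'

```text
time: 8.9
eef_pos: [0.41, 0.241, 0.231]
ee_rot: [-180.0, -0.0, -165.9]
contact_force: [-0.2, 0.8, -0.1]
width: 1.0
```

Emit:
arm_command --targets '[[[0,0,0],[0,0,-7],0.0854],[[0,0,0],[0,0,-7],0.0854],[[0,0,0],[0,0,-7],0.0854],[[0,0,0],[0,0,-7],0.0854],[[0,0,0],[0,0,-7],0.0854],[[0,0,0],[0,0,-7],0.0854],[[0,0,0],[0,0,-7],0.0854],[[0,0,0],[0,0,-7],0.0854]]'

```text
time: 9.57
eef_pos: [0.41, 0.241, 0.231]
ee_rot: [180.0, -0.0, -109.9]
contact_force: [0.2, 0.1, -0.3]
width: 1.001
```

Emit:
arm_command --targets '[[[0,0,0],[0,0,-7],0.0854],[[0,0,0],[0,0,-5],0.0854],[[0,0,0],[0,0,0],0.0854],[[0,0,0],[0,0,0],0.0854]]'

```text
time: 9.9
eef_pos: [0.4099, 0.2407, 0.231]
ee_rot: [180.0, -0.0, -98.4]
contact_force: [-0.9, -0.2, -0.6]
width: 1.002
```

Run:
```python
from m1 import *
s=arm.read_state(); print(s['q'],s['eef_pos'].tolist(),s['ee_rot'].tolist(),s['time'])
im=cams.snapshot("wrist")[:,:,::-1];cv2.imwrite("pics/w7.png",im)
```

```text
[ 3.04193731e+01  9.31224706e+00 -5.55427950e+00  7.51550390e+01
 -6.27045027e-04 -5.11814674e+01] [0.40991752663710423, 0.24067952800884115, 0.23104115571441858] [179.98359058753144, -0.014007043149838659, -98.39915743792456] 9.9
```

View pics/w7.png

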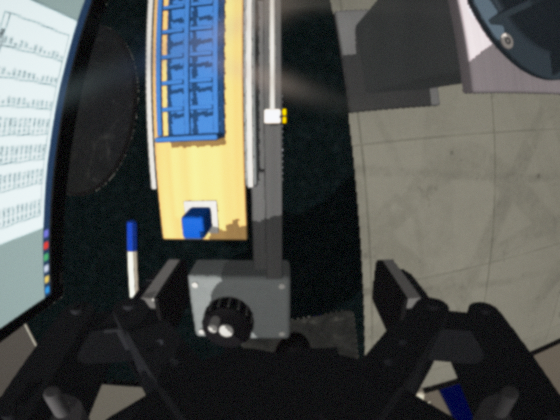

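Run:
```python
from m1 import *
im=cv2.imread("pics/w7.png"); cv2.imwrite("pics/w7z.png",cv2.resize(im[95:135,250:310],None,fx=12,fy=12,interpolation=cv2.INTER_CUBIC))
s7={'eef_pos':[0.40991752663710423, 0.24067952800884115, 0.23104115571441858],'ee_rot':[179.98359058753144, -0.014007043149838659, -98.39915743792456]}
print(wray(s7,272,115))
for n,u,v,z in [('post',196,221,.104),('s',195,286,.05),('s',283,286,.05)]: print(n,wonz(s7,u,v,z))
```

```text
(array([0.39926819, 0.17265442, 0.37357549]), array([ 0.02413059, -0.01560906, -0.99958695]))
post [0.48688204 0.24839954 0.104     ]
s [0.52496813 0.34104722 0.05      ]
s [0.42356199 0.35376287 0.05      ]
```

View pics/w7z.png

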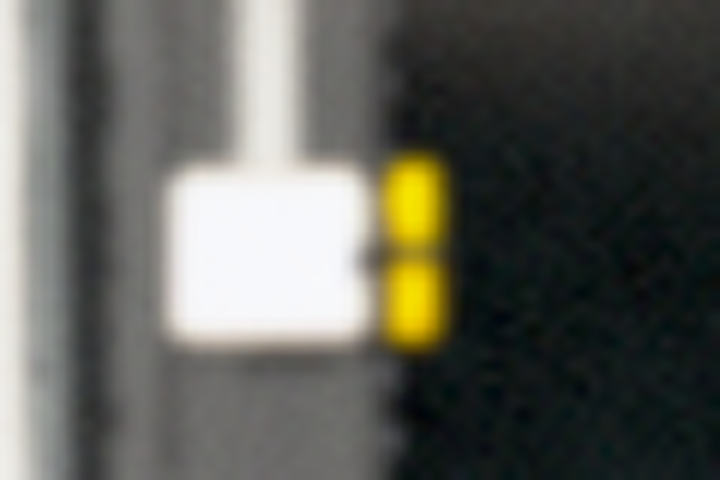

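Run:
```python
from m1 import *
im=cv2.imread("pics/w7.png"); cv2.imwrite("pics/w7p.png",cv2.resize(im[190:250,150:260],None,fx=7,fy=7,interpolation=cv2.INTER_CUBIC))
s1={'eef_pos':[0.48455137,0.36924662,0.23101636],'ee_rot':[179.97056,-0.0149231921,-80.1203545]}
print(wonz(s1,296,63,.104))
```

```text
[0.49138752 0.2530234  0.104     ]
```

View pics/w7p.png

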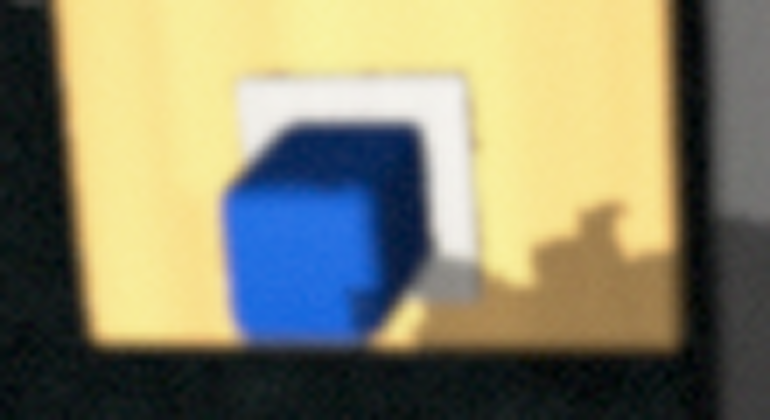

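Run:
```python
from m1 import *
from plan import plan
s7={'eef_pos':[0.40991752663710423, 0.24067952800884115, 0.23104115571441858],'ee_rot':[179.98359058753144, -0.014007043149838659, -98.39915743792456]}
print(wonz(s7,193,227.4,.104))
plan([.4905,.2525,.150],0,3); plan([.4905,.2525,.074],0,3,start=[.4905,.2525,.150])
```

```text
[0.49105885 0.25391855 0.104     ]
[[-0.0079, -0.026, 0.027], [0, 0, 0.0]]
[[-0.0079, -0.026, 0.027], [0, 0, 0.0]]
[[-0.0079, -0.026, 0.027], [0, 0, 0.0]]
[[-0.0, -0.0, 0.0253], [0, 0, 0.0]]
[[-0.0, -0.0, 0.0253], [0, 0, 0.0]]
[[-0.0, -0.0, 0.0253], [0, 0, 0.0]]
```

Emit:
arm_command --targets '[[[-0.008,-0.026,0.027],[0,0,0],0.06],[[-0.008,-0.026,0.027],[0,0,0],0.06],[[-0.0085,-0.026,0.027],[0,0,0],0.06],[[0,0,0.025],[0,0,0],0.06],[[0,0,0.025],[0,0,0],0.06],[[0,0,0.021],[0,0,0],0.06],[[0,0,0.004],[0,0,0],0.06],[[0,0,0],[0,0,0],0.06]]'

```text
time: 10.62
eef_pos: [0.4897, 0.2528, 0.0743]
ee_rot: [179.9, -0.1, -98.4]
contact_force: [0.1, -0.2, 0.4]
width: 0.703
```

Run:
```python
from m1 import *
s=arm.read_state(); print(s['q'],s['eef_pos'].tolist(),s['ee_rot'].tolist(),s['time'],s['contact_force'])
im=cams.snapshot("wrist")[:,:,::-1];cv2.imwrite("pics/w8.png",im)
```

```text
[ 2.73015593e+01  2.27729194e+01 -1.07901527e+01  5.65849648e+01
  4.47045244e-04 -5.43285288e+01] [0.48973726153805963, 0.2527918999559143, 0.07427375801829986] [179.87947787131864, -0.08596254881966614, -98.36982206178278] 10.6167 [ 0.12204391 -0.17496515  0.42205973]
```

View pics/w8.png

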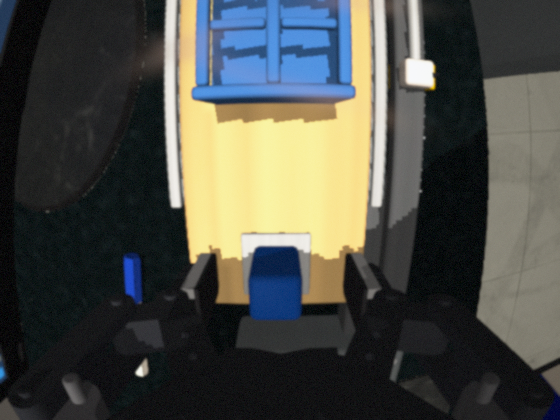

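Post is centred between the fingers, at about (275, 290), with the board's end parallel to the image rows. I'll close.

Emit:
arm_command --targets '[[[0,0,0],[0,0,0],0.03],[[0,0,0],[0,0,0],0.02],[[0,0,0],[0,0,0],0.012],[[0,0,0],[0,0,0],0.012],[[0,0,0],[0,0,0],0.012],[[0,0,0],[0,0,0],0.012],[[0,0,0],[0,0,0],0.012]]' --squeeze 70

```text
time: 11.25
eef_pos: [0.4914, 0.2534, 0.0767]
ee_rot: [-179.9, 0.1, -98.3]
contact_force: [-0.8, -0.6, 8.5]
width: 0.242
```

Run:
```python
from m1 import *
s=arm.read_state(); print(s['q'],s['eef_pos'].tolist(),s['ee_rot'].tolist(),s['time'],s['contact_force'],s['wrist_torque'],s['width']*85.4)
im=cams.snapshot("wrist")[:,:,::-1];cv2.imwrite("pics/w9.png",im)
im=cams.snapshot("top")[:,:,::-1];cv2.imwrite("pics/top9.png",im)
cv2.imwrite("pics/top9z.png",cv2.resize(im[175:260,140:310],None,fx=4.6,fy=4.6,interpolation=cv2.INTER_CUBIC))
```

```text
[ 2.72832626e+01  2.26004505e+01 -1.06651820e+01  5.65969794e+01
 -5.60585267e-04 -5.44247999e+01] [0.49137996251949484, 0.2534348811665846, 0.0767305698898557] [-179.88792872312612, 0.07947247558070195, -98.29186044385062] 11.25 [-0.75578452 -0.61615368  8.52697203] [-0.09057656  0.33441749  0.06604255] 20.660332816634405
```

View pics/top9z.png

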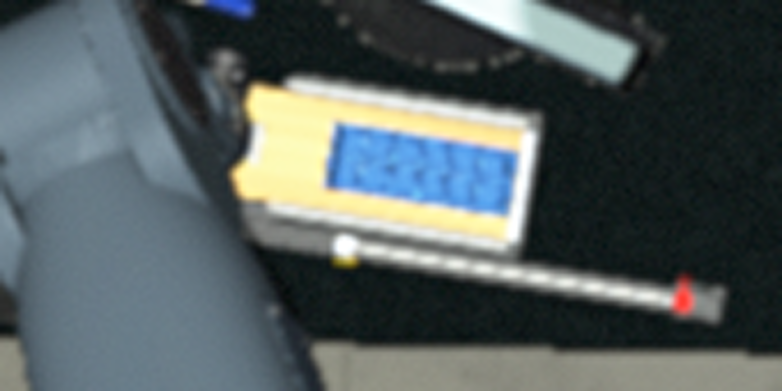

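View pics/w9.png

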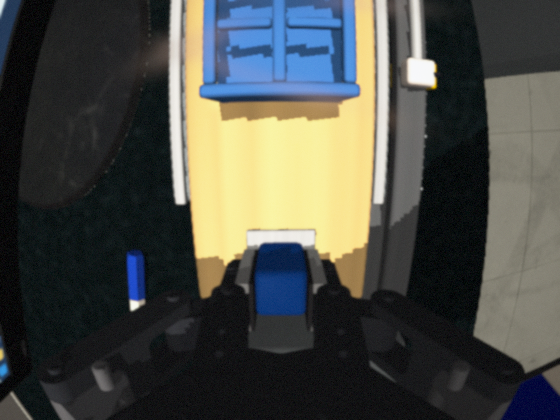

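Emit:
arm_command --targets '[[[0.005,0,0],[0,0,0],0.012],[[0.01,0,0],[0,0,0],0.012],[[0.01,0,0],[0,0,0],0.012],[[0.01,0,0],[0,0,0],0.012],[[0.01,0,0],[0,0,0],0.012],[[0.01,0,0],[0,0,0],0.012],[[0.005,0,0],[0,0,0],0.012],[[0,0,0],[0,0,0],0.012]]'

```text
time: 12.02
eef_pos: [0.4827, 0.1932, 0.0767]
ee_rot: [-179.9, 0.1, -98.3]
contact_force: [-1.4, -4.1, 11.0]
width: 0.243
```

Run:
```python
from m1 import *
s=arm.read_state(); print(s['eef_pos'].tolist(),s['ee_rot'].tolist(),s['time'],s['contact_force'],s['wrist_torque'],s['width']*85.4)
im=cams.snapshot("scene")[:,:,::-1]
cv2.imwrite("pics/sc10.png",cv2.resize(im[120:275,150:300],None,fx=3.85,fy=3.85,interpolation=cv2.INTER_CUBIC))
```

```text
[0.4827381900898404, 0.1931920911315063, 0.07673234586202578] [-179.87398205877233, 0.06260367327277518, -98.33274073912047] 12.0167 [-1.3841684  -4.06919429 10.98044696] [-0.93255885  0.38425501  0.08118642] 20.793109998853158
```

View pics/sc10.png

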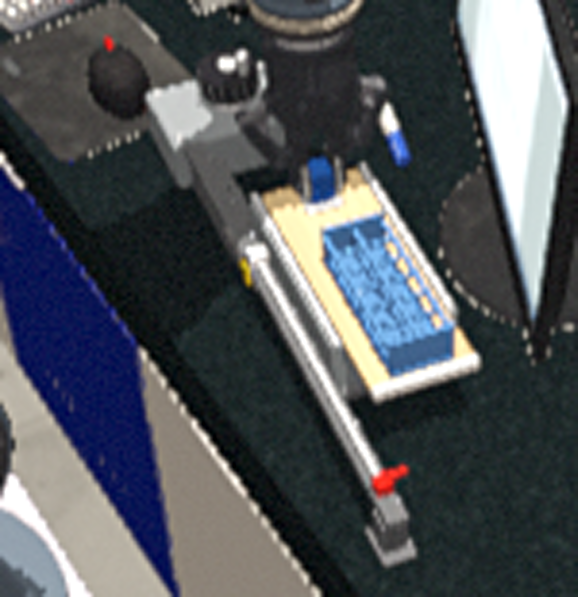

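Emit:
arm_command --targets '[[[0.005,0,0],[0,0,0],0.012],[[0.01,0,0],[0,0,0],0.012],[[0.01,0,0],[0,0,0],0.012],[[0.01,0,0],[0,0,0],0.012],[[0.01,0,0],[0,0,0],0.012],[[0.01,0,0],[0,0,0],0.012],[[0.01,0,0],[0,0,0],0.012],[[0.003,0,0],[0,0,0],0.012]]' --squeeze 90

```text
time: 12.73
eef_pos: [0.4732, 0.1263, 0.0768]
ee_rot: [-179.9, 0.1, -98.3]
contact_force: [0.5, 6.2, 7.6]
width: 0.24
```

Emit:
arm_command --targets '[[[0,0,0],[0,0,0],0.012],[[0,0,0],[0,0,0],0.012]]'

```text
time: 12.9
eef_pos: [0.4731, 0.1261, 0.0768]
ee_rot: [-179.8, 0.0, -98.3]
contact_force: [-0.3, -5.2, 12.9]
width: 0.242
```

Run:
```python
from m1 import *
s=arm.read_state(); print(s['eef_pos'].tolist(),s['ee_rot'].tolist(),s['time'],s['contact_force'],s['wrist_torque'],s['width']*85.4, 'handle->fe', yd@s['eef_pos'][:2]+.235)
im=cams.snapshot("scene")[:,:,::-1];cv2.imwrite("pics/s11.png",im)
cv2.imwrite("pics/sc11.png",cv2.resize(im[150:275,180:300],None,fx=4.8,fy=4.8,interpolation=cv2.INTER_CUBIC))
im=cams.snapshot("top")[:,:,::-1];cv2.imwrite("pics/top11.png",im)
cv2.imwrite("pics/top11z.png",cv2.resize(im[185:255,200:310],None,fx=7,fy=7,interpolation=cv2.INTER_CUBIC))
im=cams.snapshot("wrist")[:,:,::-1];cv2.imwrite("pics/w11.png",im)
```

```text
[0.4731368400763443, 0.12606195721394067, 0.07677972618862783] [-179.8492145539513, 0.020035746207106016, -98.32980440910897] 12.9 [-0.32232607 -5.15479306 12.90465968] [-0.87928655  0.48177729 -0.02029131] 20.683674806775425 handle->fe 0.03882145941575657
```

View pics/sc11.png

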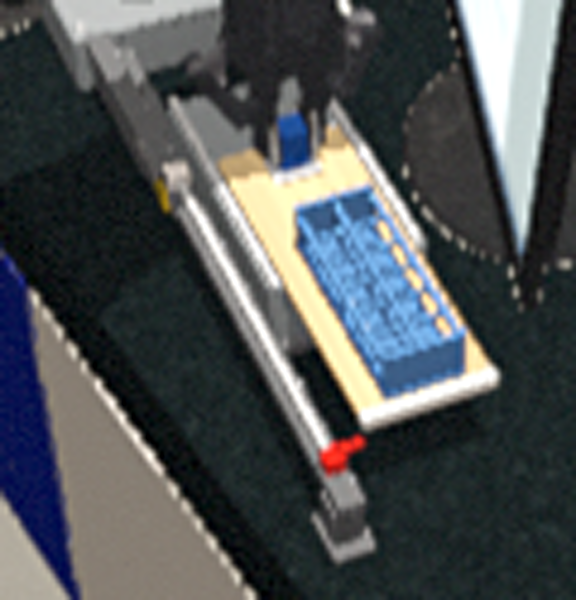

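View pics/top11z.png

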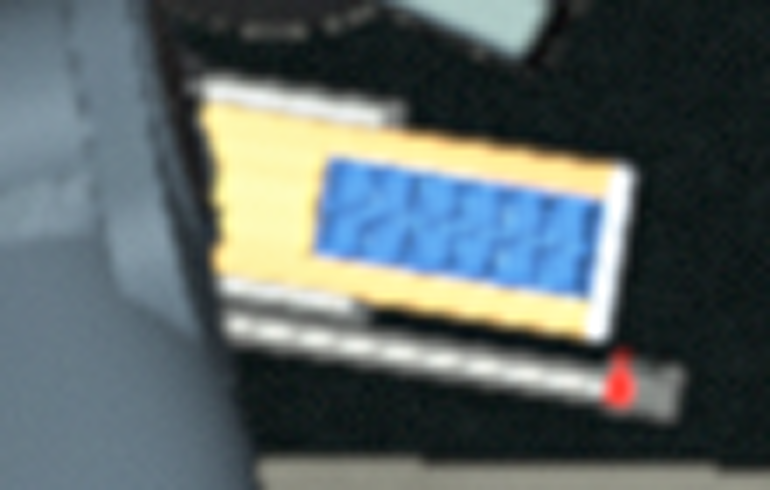

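View pics/w11.png

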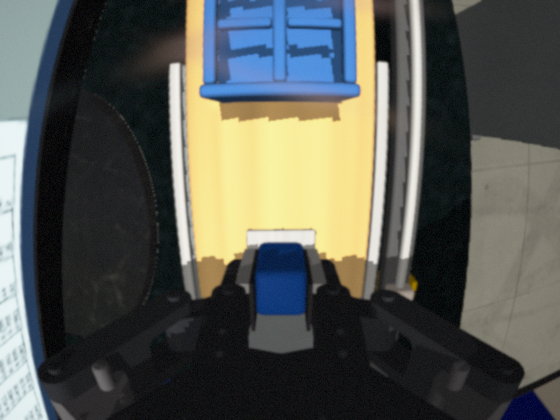

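```bash
cat > fe.py <<'E'
from m1 import *
from scipy.ndimage import map_coordinates
p=cams.camera_params('top'); T=np.linalg.inv(p['pose'])
def proj(X):
    c=T[:3,:3]@X+T[:3,3]; return p['fx']*c[0]/c[2]+p['cx'],p['fy']*c[1]/c[2]+p['cy']
a=np.radians(-98.5); Y=np.array([np.cos(a),np.sin(a),0]); X=np.array([-Y[1],Y[0],0])*-1
X=np.cross(Y,[0,0,1])
def run(f,hand,z=.066):
    im=cv2.imread(f).astype(float); h=np.array([hand[0],hand[1],0])
    ys=np.arange(.18,.28,.0005)
    for dx in (-.035,-.02,0,.02,.035,.041):
        P=[proj(h+X*dx+Y*y+[0,0,z]) for y in ys]; v=map_coordinates(im.min(2),[[q[1] for q in P],[q[0] for q in P]],order=1)
        i=np.argmax(v); j=i+np.argmax(v[i:]<(v[i]+30)/2); print('fe dx',dx,'outer edge at handle+',ys[j].round(4),'in yd',(Y@(h+Y*ys[j])).round(4),v[i])
    red=np.clip(im[...,2]-np.maximum(im[...,0],im[...,1])-40,0,None)
    # red profile along Y at several x offsets
    for dx in (.05,.053,.056,.06,.065,.07,.075):
        ys2=np.arange(.2,.29,.0005); P=[proj(h+X*dx+Y*y+[0,0,.064]) for y in ys2]; v=map_coordinates(red,[[q[1] for q in P],[q[0] for q in P]],order=1)
        if v.max()>20: print('red dx',dx,'centre',((v*ys2).sum()/v.sum()).round(4),v.max().round())
if __name__=="__main__":
    run('pics/top11.png',[.4731,.1261])
E
python3 fe.py
```

```text
fe dx -0.035 outer edge at handle+ 0.235 in yd 0.0404 254.5509662909146
fe dx -0.02 outer edge at handle+ 0.2355 in yd 0.0409 242.92474335352676
fe dx 0 outer edge at handle+ 0.236 in yd 0.0414 245.9175775320816
fe dx 0.02 outer edge at handle+ 0.236 in yd 0.0414 248.53164615511793
fe dx 0.035 outer edge at handle+ 0.2355 in yd 0.0409 254.8191441686885
fe dx 0.041 outer edge at handle+ 0.236 in yd 0.0414 250.17823993811143
red dx 0.053 centre 0.2452 43.0
red dx 0.056 centre 0.2452 65.0
red dx 0.06 centre 0.246 96.0
red dx 0.065 centre 0.2467 139.0
red dx 0.07 centre 0.2469 154.0
red dx 0.075 centre 0.2465 131.0
```

Run:
```python
from fe import *
s7={'eef_pos':[0.40991752663710423, 0.24067952800884115, 0.23104115571441858],'ee_rot':[179.98359058753144, -0.014007043149838659, -98.39915743792456]}
c=wonz(s7,271.6,115.8,.066); print(c, 'ptr Y',Y@c+.28,'fe Y',Y@np.array([.4731,.1261,0])+.235)
```

```text
[0.40717703 0.16854202 0.066     ] ptr Y 0.053124671060841094 fe Y 0.04035646722464348
```

Emit:
arm_command --targets '[[[0.003,0,0],[0,0,0],0.012],[[0.005,0,0],[0,0,0],0.012],[[0.003,0,0],[0,0,0],0.012],[[0,0,0],[0,0,0],0.012],[[0,0,0],[0,0,0],0.012],[[0,0,0],[0,0,0],0.012]]'

```text
time: 13.55
eef_pos: [0.4717, 0.1158, 0.0768]
ee_rot: [-179.8, 0.1, -98.3]
contact_force: [0.2, 1.2, 10.1]
width: 0.239
```

Run:
```python
from fe import *
s=arm.read_state(); print(s['eef_pos'].tolist(),s['ee_rot'].tolist(),s['time'],s['contact_force'],s['wrist_torque'])
im=cams.snapshot("top")[:,:,::-1];cv2.imwrite("pics/top12.png",im)
cv2.imwrite("pics/top12z.png",cv2.resize(im[185:255,200:310],None,fx=7,fy=7,interpolation=cv2.INTER_CUBIC))
im=cams.snapshot("scene")[:,:,::-1];cv2.imwrite("pics/s12.png",im)
cv2.imwrite("pics/sc12.png",cv2.resize(im[195:265,225:295],None,fx=8,fy=8,interpolation=cv2.INTER_CUBIC))
run('pics/top12.png',s['eef_pos'])
```

```text
[0.47172081758006495, 0.11581149664783041, 0.07676161406220733] [-179.8474800238728, 0.07467273271453038, -98.29434036963308] 13.55 [ 0.23673955  1.2184306  10.09505043] [ 0.10234106  0.23569095 -0.01908893]
fe dx -0.035 outer edge at handle+ 0.2355 in yd 0.0512 254.00780082844057
fe dx -0.02 outer edge at handle+ 0.235 in yd 0.0507 237.60749134013713
fe dx 0 outer edge at handle+ 0.235 in yd 0.0507 239.50362465002377
fe dx 0.02 outer edge at handle+ 0.236 in yd 0.0517 242.44857751521943
fe dx 0.035 outer edge at handle+ 0.236 in yd 0.0517 254.94648089004045
fe dx 0.041 outer edge at handle+ 0.2355 in yd 0.0512 249.84106549973885
red dx 0.053 centre 0.2349 39.0
red dx 0.056 centre 0.2348 67.0
red dx 0.06 centre 0.2356 95.0
red dx 0.065 centre 0.2363 138.0
red dx 0.07 centre 0.2365 154.0
red dx 0.075 centre 0.2362 133.0
```

View pics/top12z.png

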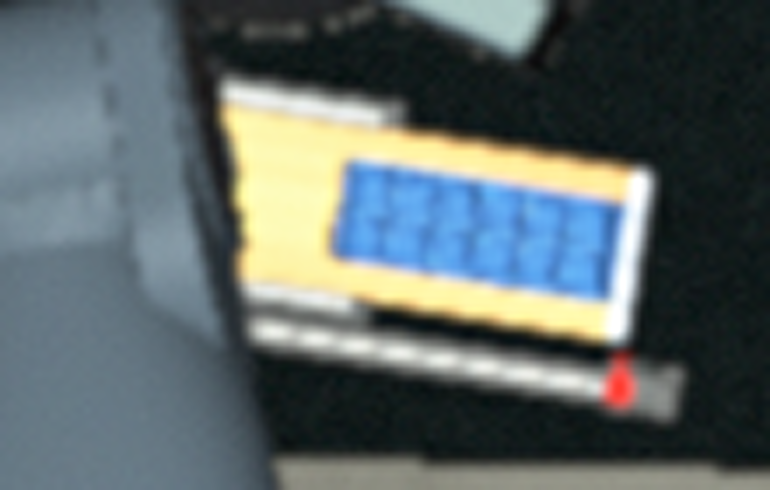

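View pics/sc12.png

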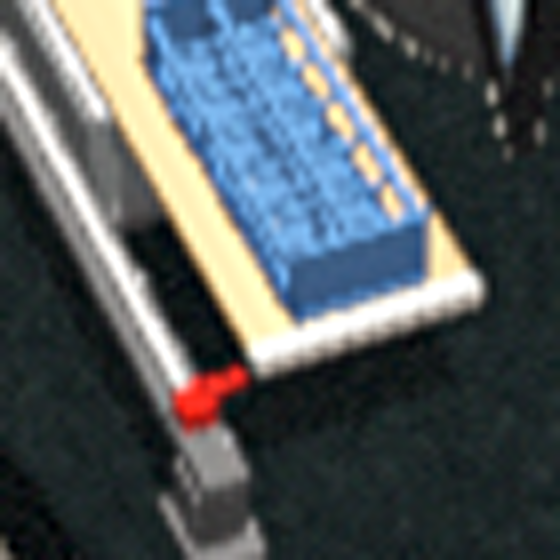

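Emit:
arm_command --targets '[[[0,0,0],[0,0,0],0.012],[[0,0,0],[0,0,0],0.012],[[0,0,0],[0,0,0],0.012],[[0,0,0],[0,0,0],0.012],[[0,0,0],[0,0,0],0.012],[[0,0,0],[0,0,0],0.012]]'

```text
time: 14.15
eef_pos: [0.4717, 0.1159, 0.0768]
ee_rot: [-179.8, 0.1, -98.3]
contact_force: [-0.1, 1.0, 11.2]
width: 0.241
```

Run:
```python
from fe import *
im=cams.snapshot("top")[:,:,::-1];cv2.imwrite("pics/top13.png",im)
s=arm.read_state(); print(s['eef_pos'],s['contact_force'],s['width']*85.4,cen('pics/top13.png',(260,300,236,250),'red'),cen('pics/top5.png',(260,300,236,250),'red'))
run('pics/top13.png',s['eef_pos'])
```

```text
[0.47171925 0.11585404 0.07676661] [ 0.79613919 -0.22610298 11.65770718] 20.6131316647116 (np.float64(288.04684908789386), np.float64(239.5974295190713), np.float64(2412.0)) (np.float64(288.0448318804483), np.float64(239.59900373599004), np.float64(2409.0))
fe dx -0.035 outer edge at handle+ 0.2355 in yd 0.0512 253.82096160159674
fe dx -0.02 outer edge at handle+ 0.235 in yd 0.0507 237.93130962565905
fe dx 0 outer edge at handle+ 0.235 in yd 0.0507 240.60590865482763
fe dx 0.02 outer edge at handle+ 0.236 in yd 0.0517 241.94863198295258
fe dx 0.035 outer edge at handle+ 0.236 in yd 0.0517 254.95279666481997
fe dx 0.041 outer edge at handle+ 0.2355 in yd 0.0512 250.89142297872624
red dx 0.053 centre 0.235 38.0
red dx 0.056 centre 0.2348 66.0
red dx 0.06 centre 0.2356 96.0
red dx 0.065 centre 0.2363 138.0
red dx 0.07 centre 0.2365 153.0
red dx 0.075 centre 0.2362 131.0
```

```bash
python3 -c "
from station import arm
print(arm.hand_in())"
```

```text
the job is handed in; nothing more can be done
None
```

The job is handed in at about 14.2 s of the 54 s, with the arm still holding the board level with the red pointer; the system gives no verdict.

**Gauge:** I turned the handwheel about 230° clockwise in a single grasp, by rotating the wrist through its range. A straight-down wrist view then showed the collar's middle within about 0.5 mm of the clip's black line. The pointer moved less than the turn angle predicted (about 35 mm instead of 39 mm partway through), so I set the final turn from the pictures. The pointer did not move afterwards.

**Board:** I gripped the blue post across x at 90 N and slid the board about 139 mm outward.
- **Front edge:** the last top view puts it within about 1 mm of the pointer. A dead-reckoned estimate from the wrist view and the arm's own position puts the pointer about 2 mm further out. The two disagree slightly, but both are well inside 8 mm.
- **Holding:** it looked flat on the bed in the last side view. The gripper presses down with about 11 N and the position was steady over the last 0.6 s.

**Other things:** I did not measure the beaker, bottle or marker again at the end. The arm stayed well away from all three, and no unexpected contact forces appeared.

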